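# Draw three tablets from the lever dispenser and hold the tray up level

## Robot

A 6-joint arm with a two-finger parallel gripper is mounted at the origin on the work surface. World frame = base frame: x ahead of the robot, y to its left, z up, the work surface at z = 0. Lengths are in mm, angles in rad, forces in N, time in s.
With the tool pointing down it reaches from about 300 to 950 mm from the base axis. Payload 3.1 kg.
Tool frame: the origin (TCP) lies at the very end of the fingers, on their centre line; the grasp point (between the pads) lies manip.tcp_to_grasp behind it (manip.tcp_to_grasp is the distance from the TCP to the grasp point, in mm); z points along the fingers, y is the line along which they close (so a half turn about z gives the same grasp; the last joint's range is limited). The gripper opens to 85 mm and grips with 20 to 120 N. Pads are 22 mm wide; open, the fingers measure 114 mm over their backs; the gripper's body (76 mm by 85 mm) begins 54 mm behind the grasp point. The pads swing forward as they close: fully open they stand 13 mm farther back than shut.
Start: joints at [1.134, 0.308, 1.634, -0, 1.2, -0.07], TCP at [224.17, 583.421, 231.272] pointing down, gripper open.
Joint ranges: [-3.06, 3.06], [-0.79, 1.96], [0.05, 2.63], [-1.19, 4.34], [0.05, 2.64], [-2.94, 2.94]. Speed limits (rad/s): [2.79, 2.79, 3.14, 3.14, 3.14, 3.14].

## Interface

Orientations are given as [roll, pitch, yaw] about the fixed x, y, z axes, in that order (R = Rz(yaw) Ry(pitch) Rx(roll)).
In Python, from station import manip gives the robot as it stands. Calls block until the motion is done:
- manip.move_to(position, orientation): joint-space move of the TCP to a pose.
- manip.move_linear(position, ori=None, feed=150, max_force=None): straight line of the TCP; ori=None keeps the orientation; feed is the mean speed in mm/s. With max_force (N) it stops when the force on the tool has changed by that much, and returns True; else False.
- manip.move_j(angles): joint-space move.
- manip.open() and manip.grab(grip_force=None): open the fingers fully, or close them until they stop; grip_force is the grip in N (None keeps the last).
- manip.wait(seconds).
- manip.ik(position, orientation): joint angles nearest the present ones, or None.
- manip.read_camera(name): name is "scene" or "top" or "wrist"; returns a dict with "frame" (384x512x3 uint8, blue, green, red), "intrinsics" (3x3 intrinsics, pixels), "k1" (the pictures are not rectified: a ray, as slopes to the right and down, at radius r is drawn at 1 + k1 r^2 times it, then the intrinsics apply), "position" and "attitude" of the camera in the world; the wrist camera has in their place "T_tool_cam" (4x4, takes a point from camera to tool coordinates, whose origin is the TCP and whose axes are the flange's). Camera axes: x right, y down, z forward; pixel columns grow to the right and rows downward; lengths in mm; the calibration is good to about 2 mm. A picture is of the moment at which its call begins: read the wrist's pose just before it. There is no depth.
A pose or a line that the arm cannot do raises manip.MotionError and nothing moves.
- manip.hand_in(): hands the job in; it is judged then, once.
Trained networks look in a picture, given as the dict that the camera call returned (one of the last four; its "shot" number tells which), for a name from the list of things; names that differ only in an ending like _2 or _b are one class to them, and where a whole thing is asked for, a point or a joint stands for the part that bears it (a point fixed in the world has none). Each returns a list of dicts, best first, with "confidence" (0 to 1); they miss things now and then, are a little off and sometimes report something else, mostly with a low value. They report only what shows in the picture. A call takes as long as a camera call. They do not tell look-alikes from the thing itself.
- manip.regions_of(picture, thing): "pixels" (384x512 bool, what is visible of it) and "bbox" ([left, top, right, bottom] in pixels, round what is visible of it).
Readings, each from a call of its own:
- manip.read_time_s(): time.
- manip.read_qpos(): joint angles.
- manip.read_qvel(): joint speeds.
- manip.read_effort(): joint torques, N m.
- manip.read_eef_pos(): TCP position.
- manip.read_orientation(): TCP orientation.
- manip.read_ft_force(): force on the tool from outside, world axes, zero at the start.
- manip.read_wrist_torque(): the same for the moment, N m.
- manip.read_finger_gap(): finger opening in mm.
- manip.read_grip_force(): force on a finger pad.
Only numpy, scipy, OpenCV 4.12 (cv2) and the standard library are available. Lean on these libraries where they do the work, as an engineer would, in place of code of your own. Each camera call takes 0.05 s, during which the arm holds its last target. There are 200 camera calls.

## Task

Press the dispenser's sprung lever right down to its stop so that the three round tablets run into the steel tray, then ease the lever slowly back up to rest without letting it snap. Then lift the tray by its bail handle straight up, keeping it level, and finish while still holding it steady and level in the air, about 12 cm above where it stood, with all three tablets in it and nothing else carrying it. Leave the beaker, the mortar and the spatula beside the dispenser where they are.

Things in the scene. Friction and masses are not known exactly. Their poses are not given: they have to be found in the camera images.
- dispenser: Tablet dispenser fixed to the bench; origin on the bench under the middle of the tray's place, x from the tray towards the feed track, z up. Base plate 6 mm thick, x -85 to 245, y -80 to 90 mm. Cream housing at x 210 to 245, y -50 to 50 mm, 156 mm high (its black knob 176 mm). Lever post x 141 to 171, y 49 to 71 mm, 118 mm high
- track_lip (a point): Middle of the lower lip of the open sloping feed track, in the dispenser's frame x 64, y 0, z 53 mm. The track, 30 mm wide with walls 18 mm high, rises 20 degrees towards +x up to x 212 mm. A gate blade on the lever closes it at x 130 mm; it frees the tablets at about half of the lever's stroke, and they need about 1 s to run into the tray
- lever (a joint): Angle of the dispenser's sprung lever, rad: 0 at rest with the paddle up, growing as the paddle is pressed down, stop at 0.6. The spring brings it back, and if let go it snaps up; it takes about 5 N on the paddle at the start and 10 N at the stop. Let it return slower than 1 rad/s
- lever_grip (a point): Centre of the top face of the lever's grey paddle: 60 mm along the dispenser's x, 26 mm along y, 16 mm thick, level at rest, then in the dispenser's frame x 130, y 201, z 164 mm. The paddle's middle (8 mm lower) swings on a 150 mm arm about lever_hinge; at the stop the top face is 90 mm lower, 9 mm farther out in y and leans 0.6 rad outwards
- lever_hinge (a point): Pivot of the lever on its post, in the dispenser's frame x 130, y 60, z 105 mm; the axis runs along the dispenser's x. At rest the arm rises 0.35 rad from level towards +y; at the stop it dips 0.25 rad
- tray: Open square stainless tray, 110 x 110 mm, 42 mm high, walls and floor 4 mm; origin at the centre of its underside, z up, x towards the feed track as it stands, loose on the dispenser's base plate, 7 to 11 mm from the track's lip, inside a stop ledge (14 mm high, at the dispenser's x -60 mm); 0.2 to 0.42 kg. Bail handle: posts on the +y and -y walls and a level crossbar
- tray_handle (a point): Centre of the tray's crossbar, a square bar 12 x 12 mm along the tray's y axis, 98 mm free between the posts, 109 mm above the tray's underside, over the middle of the tray
- tablet_1: White round tablet, a ball 20 mm across, 12 g, origin at its centre; at the start the lowest (against the gate) of three in a row in the feed track
- tablet_2: White round tablet, a ball 20 mm across, 12 g, origin at its centre; at the start the middle of three in a row in the feed track
- tablet_3: White round tablet, a ball 20 mm across, 12 g, origin at its centre; at the start the uppermost of three in a row in the feed track
- beaker: Glass beaker 64 mm across, 75 mm high, beside the dispenser; leave alone. Origin at the centre of its underside
- mortar: White ceramic mortar bowl 100 mm across, 60 mm high, beside the dispenser; leave alone. Origin at the centre of its underside
- spatula: Spatula about 170 mm long lying on the bench under and in front of the lever; leave alone. Origin at the centre of its underside
There are look-alikes about, which are no part of the job. What is shaped like the tray but purple is not meant.

How it is judged (in metres and radians):
On the way, in this order (a step that is already met when the one before it is completed fails the run):
1. the lever is pressed down to its stop (within 0.06 rad) (value of joint lever above 0.54 rad), for 0.1 s.
2. the lever is back at rest and all three tablets lie in the tray, still standing on the base (value of joint lever below 0.05 rad and height (world z) of tray below 0.02 m and x of tablet_1 in the frame of tray between -0.055 and 0.055 m and y of tablet_1 in the frame of tray between -0.055 and 0.055 m and z of tablet_1 in the frame of tray between 0 and 0.042 m and x of tablet_2 in the frame of tray between -0.055 and 0.055 m and y of tablet_2 in the frame of tray between -0.055 and 0.055 m and z of tablet_2 in the frame of tray between 0 and 0.042 m and x of tablet_3 in the frame of tray between -0.055 and 0.055 m and y of tablet_3 in the frame of tray between -0.055 and 0.055 m and z of tablet_3 in the frame of tray between 0 and 0.042 m), for 0.2 s.
At the end, for the whole second after the job is handed in: the fingers still hold the tray, its underside 80 to 250 mm above the bench, tilted less than 0.1 rad, moving slower than 20 mm/s and 0.15 rad/s, touching neither the dispenser nor the beaker, mortar or spatula, with all three tablets inside it below its rim; the lever is at rest (under 0.05 rad) (height (world z) of tray between 0.08 and 0.25 m and angle between tray's own z axis and vertical below 0.1 rad and linear speed of tray below 0.02 m/s and angular speed of tray below 0.15 rad/s and contact force between the fingers and tray above 1 N and contact force between each of dispenser, beaker, mortar, spatula and tray below 0.05 N and value of joint lever below 0.05 rad and x of tablet_1 in the frame of tray between -0.055 and 0.055 m and y of tablet_1 in the frame of tray between -0.055 and 0.055 m and z of tablet_1 in the frame of tray between 0 and 0.042 m and x of tablet_2 in the frame of tray between -0.055 and 0.055 m and y of tablet_2 in the frame of tray between -0.055 and 0.055 m and z of tablet_2 in the frame of tray between 0 and 0.042 m and x of tablet_3 in the frame of tray between -0.055 and 0.055 m and y of tablet_3 in the frame of tray between -0.055 and 0.055 m and z of tablet_3 in the frame of tray between 0 and 0.042 m); the arm keeps its last pose, push and grip.
It fails at once if the lever snaps back (faster than 1 rad/s) (velocity of joint lever below -1 rad/s).
It fails at once if the tray is tipped by more than 0.25 rad (angle between tray's own z axis and vertical above 0.25 rad).
It fails at once if the beaker, mortar or spatula is moved by more than 30 mm (distance of any of beaker, mortar, spatula from where it was at the start of the episode above 0.03 m).
It also fails if it takes over 58 s, if anything falls off the work surface, if the arm or the gripper's body presses on something with over 40 N, if the wrist force passes 120 N, or if a joint passes its speed limit or range.

## Working session

There is one attempt and no reset: what is moved stays moved. The work goes in short steps, each a Python script; the robot and the scene stay as the last script left them, time stands still between calls to the robot, and variables do not carry over. Pictures are saved under pics/ and viewed, at most 10 in all, crops included, and the job is handed in when it is done.

```bash
mkdir -p pics; ls; cat > h.py <<'E'
import numpy as np, cv2
from station import manip
from scipy.spatial.transform import Rotation as R
E
python3 - <<'E'
from h import *
ims=[]
for c in ["scene","top"]:
    p=manip.read_camera(c); ims.append(p["frame"])
    print(c,p["intrinsics"],p["k1"],p["position"],p["attitude"],p["shot"])
    for t in ["dispenser","lever_grip","tray","tray_handle","tablet_1","beaker","mortar","spatula"]:
        for d in manip.regions_of(p,t):
            if d["confidence"]>.2: 
                ys,xs=np.nonzero(d["pixels"]); print(t,round(d["confidence"],2),d["bbox"],xs.mean().round(1),ys.mean().round(1),len(xs))
    cv2.imwrite(f"pics/{c}.png",cv2.resize(p["frame"],(800,600),interpolation=cv2.INTER_CUBIC))
print(manip.tcp_to_grasp,manip.read_time_s(),manip.read_orientation())
E
```

```text
pics
scene [[362.42663046   0.         257.29878103]
 [  0.         362.42663046 187.57802686]
 [  0.           0.           1.        ]] -0.06723115941158643 [849.18942485 362.63475504 668.45958781] [-2.40343753  0.01457094  2.44034691] 1
dispenser 0.66 [193.1, 210.0, 373.5, 328.2] 269.9 266.5 9680
lever_grip 0.96 [255.7, 227.6, 374.0, 301.7] 330.7 270.3 1353
tray 0.89 [227.1, 101.9, 285.4, 167.2] 256.1 134.8 2064
tray 0.86 [257.6, 173.2, 328.3, 247.9] 295.2 210.9 2765
tray_handle 0.63 [228.4, 103.0, 286.7, 163.4] 256.4 134.3 1973
tray_handle 0.6 [262.0, 171.0, 331.2, 247.5] 295.0 211.0 2845
tablet_1 0.57 [249.9, 234.5, 261.7, 244.6] 256.4 239.5 55
tablet_1 0.44 [235.2, 244.2, 248.2, 257.2] 241.8 248.7 82
beaker 0.64 [228.5, 165.5, 258.0, 205.5] 244.3 183.9 870
mortar 0.59 [174.6, 194.7, 223.8, 234.9] 201.3 213.4 1398
mortar 0.5 [190.5, 211.2, 374.6, 329.2] 269.8 266.6 9803
spatula 0.87 [331.6, 228.1, 384.4, 302.4] 356.2 261.6 768
top [[389.93024278   0.         241.96945503]
 [  0.         389.93024278 194.39134464]
 [  0.           0.           1.        ]] 0.03935627984844012 [412.52925063 -42.28889679 942.54944446] [-2.99807162  0.03571196 -1.55055451] 2
dispenser 0.64 [105.4, 105.4, 258.3, 267.8] 206.4 179.1 8527
lever_grip 0.8 [105.9, 160.8, 217.4, 187.2] 142.1 172.3 848
tray 0.88 [196.0, 198.2, 250.9, 254.5] 225.8 226.2 2393
tray 0.74 [316.4, 248.1, 367.5, 306.4] 342.1 277.2 2660
tray_handle 0.96 [316.7, 255.3, 368.9, 307.5] 342.1 277.2 2638
tray_handle 0.78 [197.5, 201.3, 252.7, 252.8] 225.9 225.9 2237
tablet_1 0.63 [205.0, 142.0, 213.0, 148.6] 209.6 144.6 68
tablet_1 0.57 [208.3, 149.2, 217.5, 158.9] 211.1 153.6 60
beaker 0.8 [268.5, 196.9, 302.0, 222.3] 285.3 209.8 671
mortar 0.94 [259.0, 130.9, 300.3, 178.0] 279.2 154.6 1429
spatula 0.9 [139.7, 200.5, 170.9, 273.2] 155.2 229.5 1236
18.700000000000003 0.9 [-3.14158982e+00 -1.25790485e-05  2.77479688e+00]
```

View pics/scene.png

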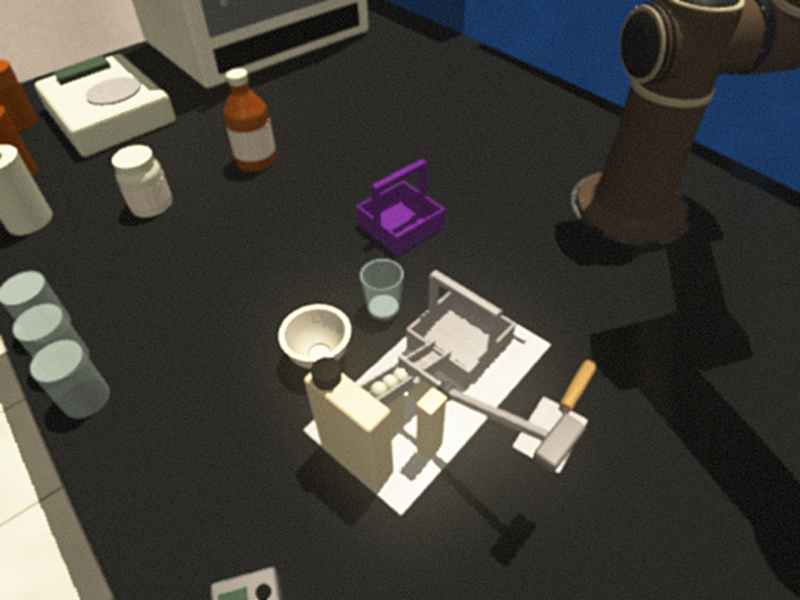

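View pics/top.png

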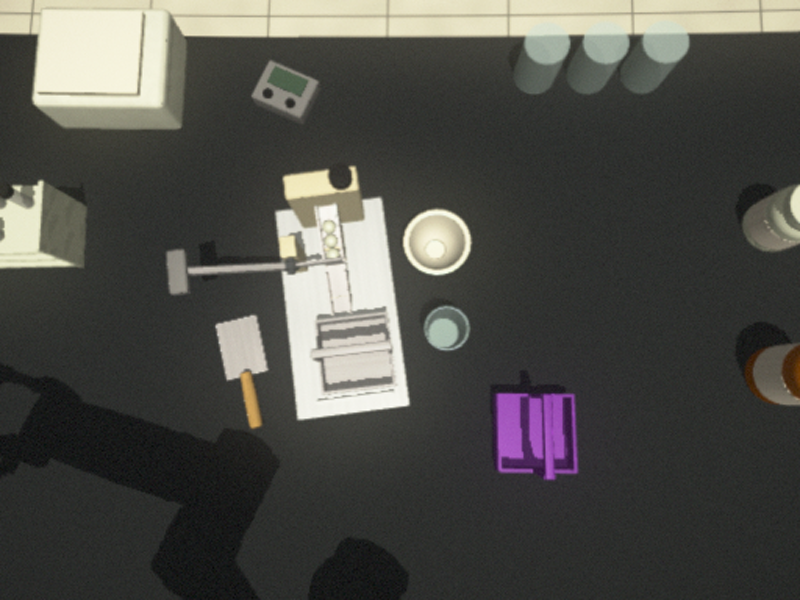

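The top view (800 px scale) shows two tray shapes, a steel one at (354,352) on the white plate and a purple one at (536,432). In the scene view they are at (460,330) and (400,215). I choose the steel one under the feed track. The lever paddle is at (177,272) in the top view and (562,440) in the scene view. The spatula is at (242,370) and lies clear of the paddle in plan.

```bash
cat >> h.py <<'E'
from scipy.optimize import least_squares
def proj(P,K,k1,pos,Rm):   # Rm cam->world
    c=(np.atleast_2d(P)-pos)@Rm; s=c[:,:2]/c[:,2:]
    s=s*(1+k1*(s**2).sum(1,keepdims=True)); return s@K[:2,:2].T+K[:2,2]
def cam(p):
    if "T_tool_cam" in p:
        T=p["T_tool_cam"]; Rt=R.from_euler("xyz",p["ori"]).as_matrix()
        return p["intrinsics"],p["k1"],Rt@T[:3,3]+p["eef"],Rt@T[:3,:3]
    return p["intrinsics"],p["k1"],p["position"],R.from_euler("xyz",p["attitude"]).as_matrix()
def D(P,d):  # dispenser -> world, d=x,y,yaw
    P=np.atleast_2d(P).astype(float); return P@R.from_euler("z",d[2]).as_matrix().T+[d[0],d[1],0]
E
python3 - <<'E'
from h import *
ps={c:manip.read_camera(c) for c in ["top","scene"]}
obs={"top":[((-85,90,6),(299,418)),((-85,-80,6),(408,405)),((245,-80,6),(382,198)),((245,90,6),(276,210))],
"scene":[((-85,90,6),(549,345)),((245,90,6),(401,514)),((245,-80,6),(305,432))]}
sub={}
for c in obs:
    g=cv2.cvtColor(ps[c]["frame"],cv2.COLOR_BGR2GRAY)
    q=(np.array([o[1] for o in obs[c]],np.float32)+.5)/1.5625-.5
    s=cv2.cornerSubPix(g,q.reshape(-1,1,2).copy(),(4,4),(-1,-1),(3,50,.01)).reshape(-1,2)
    print(c,(s-q).round(1).tolist()); sub[c]=s
def f(d): return np.concatenate([(proj(D([o[0] for o in obs[c]],d),*cam(ps[c]))-sub[c]).ravel() for c in obs])
r=least_squares(f,[450,0,0],loss="soft_l1"); print("disp",r.x,f(r.x).round(1)); d=r.x
np.save("d.npy",d)
pts=[(130,201,164),(100,188,164),(160,188,164),(160,214,164),(100,214,164),(64,0,53),(0,0,115),(0,49,115),(0,-49,115),(0,55,6),(-55,55,48),(-55,-55,48),(55,55,48),(55,-55,48)]
print(D(pts[:1]+[(0,0,115)],d).round(1))
out=[]
for c,(x0,y0,w,h) in {"top":(90,100,190,180),"scene":(180,160,210,180)}.items():
    im=cv2.resize(ps[c]["frame"][y0:y0+h,x0:x0+w],None,fx=3.2/1.7,fy=3.2/1.7,interpolation=cv2.INTER_CUBIC); s=3.2/1.7
    for u,v in proj(D(pts,d),*cam(ps[c])): cv2.circle(im,(int((u+.5-x0)*s),int((v+.5-y0)*s)),2,(0,0,255),-1)
    out.append(cv2.copyMakeBorder(im,0,345-im.shape[0],0,0,cv2.BORDER_CONSTANT))
cv2.imwrite("pics/fit.png",np.hstack(out)[:600,:800])
E
```

```text
top [[-1.0, 0.8999999761581421], [0.6000000238418579, -0.10000000149011612], [-1.0, -0.699999988079071], [-0.6000000238418579, 0.699999988079071]]
scene [[1.2000000476837158, -0.6000000238418579], [-0.4000000059604645, 0.699999988079071], [-1.5, -1.7000000476837158]]
disp [4.66382337e+02 3.72828152e+01 1.48235633e-01] [-0.2 -0.2 -0.5 -0.1 -0.1 -0.3 -0.2 -0.4 -0.7 -0.2  0.1 -1.   0.4 -0.2]
[[565.3 255.3 164. ]
 [466.4  37.3 115. ]]
```

View pics/fit.png

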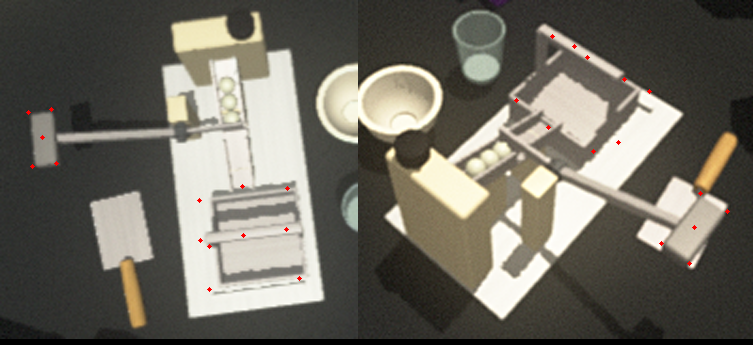

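The fit overlays well on the plate, the track lip and the paddle. The tray looks shifted slightly towards -y, so I'll measure its handle and the paddle with the wrist camera.

```bash
cat >> h.py <<'E'
def wrist():
    e,o=np.array(manip.read_eef_pos()),np.array(manip.read_orientation())
    p=manip.read_camera("wrist"); p["eef"],p["ori"]=e,o; return p
E
python3 - <<'E'
from h import *
import pickle
d=np.load("d.npy"); yaw=np.pi/2+d[2]; out=[]; ps=[]
print(manip.ik([430,40,340],[np.pi,0,yaw]),manip.ik([430,40,340],[np.pi,0,yaw-np.pi]))
for k,P in enumerate([[500,240,330],[540,240,330],[400,40,330],[460,40,330]]):
    manip.move_to(P,[np.pi,0,yaw]); manip.wait(.2); p=wrist(); ps.append(p)
    out.append(cv2.resize(p["frame"],(400,300),interpolation=cv2.INTER_AREA))
    if k==0: print(p["T_tool_cam"].round(3),p["intrinsics"],p["k1"])
pickle.dump(ps,open("w.pkl","wb"))
cv2.imwrite("pics/w.png",np.vstack([np.hstack(out[:2]),np.hstack(out[2:])])); print(manip.read_time_s())
E
```

```text
[-0.00814271 -0.16958275  1.92394115  0.          1.38723425 -0.15637834] None
[[ 1.00000e-03 -9.45000e-01 -3.27000e-01  8.47070e+01]
 [ 1.00000e+00  1.00000e-03  0.00000e+00 -8.10000e-02]
 [ 0.00000e+00 -3.27000e-01  9.45000e-01 -1.41891e+02]
 [ 0.00000e+00  0.00000e+00  0.00000e+00  1.00000e+00]] [[332.79852044   0.         260.36281417]
 [  0.         332.79852044 187.62060479]
 [  0.           0.           1.        ]] -0.0453931661267774
5.2583
```

View pics/w.png

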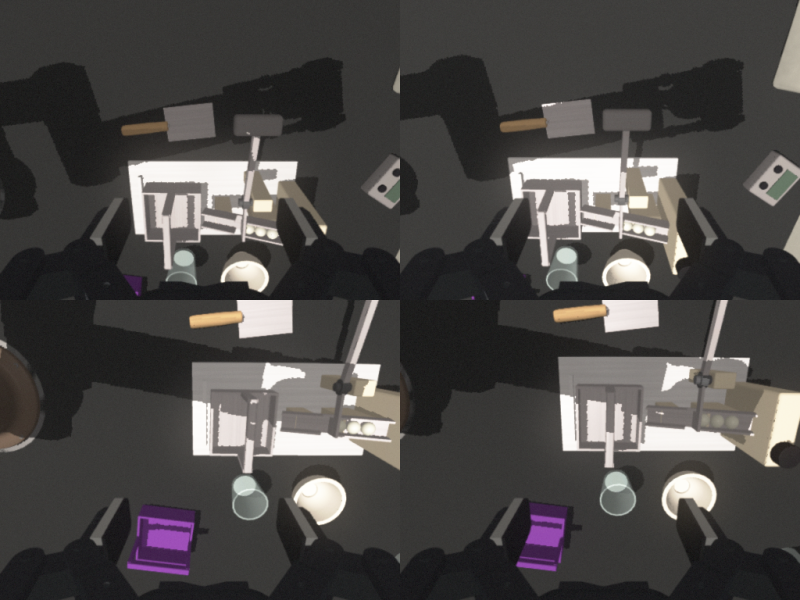

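The wrist views show the paddle at (258,125) in the first tile, and the steel tray with its bar from about (607,386) to (610,468) in the last tile. I'll zoom in on both for exact picks.

```bash
python3 - <<'E'
from h import *
import pickle
ps=pickle.load(open("w.pkl","rb")); d=np.load("d.npy"); o=[]
def crop(k,x0,y0,w,h):
    s=400/w; im=cv2.resize(ps[k]["frame"][y0:y0+h,x0:x0+w],(400,int(h*s)),interpolation=cv2.INTER_CUBIC)
    im=cv2.convertScaleAbs(im,alpha=1.3,beta=20); return im
o=[crop(2,250,100,130,120),crop(3,210,90,130,130*12//13)]
o2=[crop(0,280,120,110,60),crop(1,235,120,110,60)]
cv2.imwrite("pics/z.png",np.vstack([np.hstack(o)[:369],np.hstack(o2)]))
for k in range(4): print(proj(D([(130,201,164),(100,188,164),(160,188,164),(160,214,164),(100,214,164),(0,0,115),(0,49,115),(0,-49,115)],d),*cam(ps[k])).round(1).tolist())
E
```

```text
[[330.9, 161.7], [299.0, 174.7], [360.8, 174.9], [363.5, 148.5], [300.1, 148.2], [211.8, 302.4], [209.8, 270.0], [213.6, 332.2]]
[[290.2, 154.8], [258.5, 168.0], [321.0, 168.1], [322.6, 141.3], [258.5, 141.2], [181.5, 298.0], [178.3, 265.3], [184.6, 328.1]]
[[499.0, -54.8], [461.4, -38.9], [530.2, -35.1], [536.1, -70.1], [466.1, -74.8], [318.3, 165.8], [321.0, 121.4], [315.9, 206.7]]
[[432.2, -71.5], [393.7, -54.6], [466.0, -51.7], [470.7, -88.1], [396.8, -91.6], [266.6, 157.7], [266.9, 112.5], [266.3, 199.3]]
```

View pics/z.png

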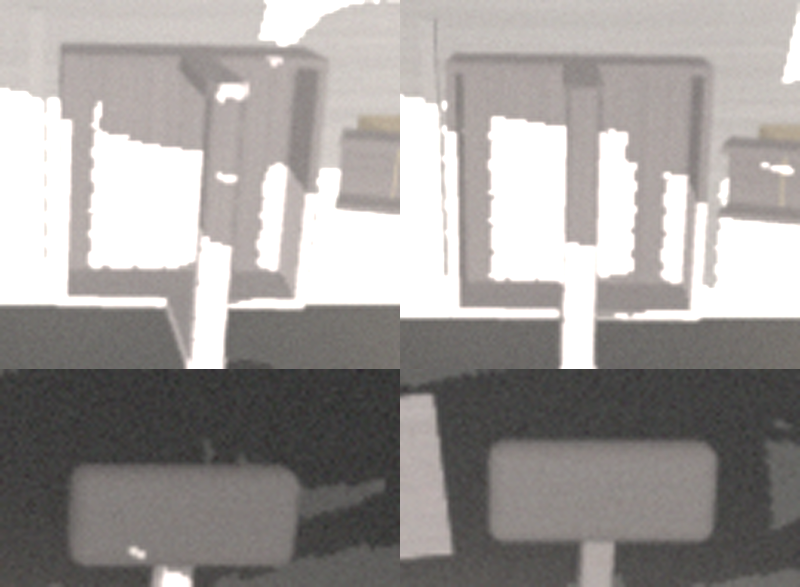

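The paddle matches the fit within about 1.5 mm. The bar lies about 2 mm towards +x and 11 mm towards -y from the nominal spot, with its top near z 121, which agrees with the text. Next I press the lever along its arc with shut fingers, keeping the tool square to the paddle.

```bash
cat >> h.py <<'E'
def pad(a,d,off=0):   # TCP pose flush on paddle top centre at lever angle a, off mm above along normal
    b=.35-a; n=np.array([0,np.sin(a),np.cos(a)])
    P=np.array([130,60+150*np.cos(b),105+150*np.sin(b)])+(8+off)*n
    Rm=R.from_euler("z",d[2])*R.from_euler("x",-a)*R.from_euler("z",np.pi/2)*R.from_euler("x",np.pi)
    return D(P,d)[0],Rm.as_euler("xyz")
E
python3 - <<'E'
from h import *
d=np.load("d.npy")
for a in (0,.3,.64): print(a,[x.round(2) for x in pad(a,d)],manip.ik(*pad(a,d)) is not None)
manip.grab(30)
manip.move_linear([460,200,330]); manip.move_to(*pad(0,d,40))
print(manip.read_finger_gap(),np.round(manip.read_ft_force(),1))
hit=manip.move_linear(pad(0,d,-6)[0],feed=20,max_force=3)
e=np.array(manip.read_eef_pos()); print("contact",hit,e.round(1),np.round(manip.read_ft_force(),1),manip.read_time_s())
off=float(np.clip(e[2]-164,-4,4)); print(off)
for a in (.1,.2,.3,.4,.5,.57):
    manip.move_linear(*pad(a,d,off),feed=35); 
print(np.round(manip.read_ft_force(),1),manip.read_eef_pos())
hit=manip.move_linear(*pad(.64,d,off),feed=20,max_force=12)
print("stop",hit,np.array(manip.read_eef_pos()).round(1),pad(.6,d,off)[0].round(1),np.round(manip.read_ft_force(),1),np.round(manip.read_orientation(),2))
manip.wait(1.5)
p=manip.read_camera("top"); s=manip.read_camera("scene")
print(manip.read_time_s(),np.round(manip.read_ft_force(),1))
cv2.imwrite("pics/press.png",np.hstack([cv2.resize(p["frame"][90:270,90:290],(400,360),interpolation=cv2.INTER_CUBIC),cv2.resize(s["frame"][150:330,185:385],(400,360),interpolation=cv2.INTER_CUBIC)]))
E
```

```text
0 [array([565.28, 255.19, 164.43]), array([3.14, 0.  , 1.72])] True
0.3 [array([563.62, 266.33, 120.14]), array([3.14, 0.3 , 1.72])] True
0.64 [array([564.16, 262.71,  68.52]), array([3.14, 0.64, 1.72])] True
-0.04181806696425789 [-0.6 -0.8  0.7]
contact True [565.2 255.5 163.9] [0.8 0.5 4.6] 9.7583
-0.1370758064950337
[-2.2  1.1  7.8] [563.82335704 265.0681964   79.7999914 ]
stop True [564.  264.2  74.7] [564.  264.   74.4] [-2.6  2.   8.7] [3.14 0.62 1.72]
15.1333 [-3.2  1.6  6.9]
```

View pics/press.png

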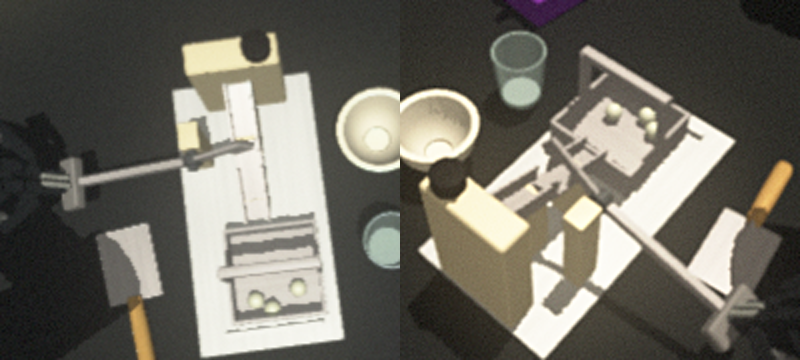

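All three tablets lie in the tray, at (257,299), (272,307) and (298,288) in the left tile. I'll press a little further to be sure of the stop, then ease the lever up.

```bash
python3 - <<'E'
from h import *
d=np.load("d.npy"); off=-.14
P,o=pad(.6,d,off); n=(P-pad(.6,d,off-1)[0])
hit=manip.move_linear(P-5*n,feed=8,max_force=15)
print(hit,np.array(manip.read_eef_pos()).round(1),P.round(1),np.round(manip.read_ft_force(),1)); manip.wait(.3)
print(np.round(manip.read_ft_force(),1))
for a in (.55,.45,.35,.25,.15,.05,0):
    manip.move_linear(*pad(a,d,off),feed=30); print(a,np.round(manip.read_ft_force(),1))
manip.move_linear(pad(0,d,8)[0],feed=15); manip.move_linear(pad(0,d,80)[0],feed=120)
print(manip.read_time_s(),np.round(manip.read_ft_force(),1))
manip.open(); manip.wait(.1)
g=D((2,-11,200),d)[0]; manip.move_to([*g[:2],230],[np.pi,0,np.pi/2+d[2]])
w=wrist(); p=manip.read_camera("top"); s=manip.read_camera("scene")
for c in (w,p,s):
    for r in manip.regions_of(c,"tablet_1"): print(c["shot"],round(r["confidence"],2),np.round(r["bbox"]))
bar=D([(2,38,121),(2,-60,121),(-4,-11,121),(8,-11,121)],d); im=w["frame"].copy()
for u,v in proj(bar,*cam(w)): cv2.circle(im,(int(u+.5),int(v+.5)),1,(0,0,255),-1)
cv2.imwrite("pics/back.png",np.hstack([cv2.resize(im[60:360,100:420],(480,450)),cv2.resize(s["frame"][100:330,205:375],(320,450),interpolation=cv2.INTER_CUBIC)]))
print(manip.read_time_s())
E
```

```text
False [564.1 263.9  73.9] [564.  264.   74.4] [-8.4  8.2 16.5]
[-6.9  8.2 15.8]
0.55 [-2.7  2.1  7.1]
0.45 [-2.2  1.   6.7]
0.35 [-2.7  0.8  6.7]
0.25 [-2.3  1.1  5. ]
0.15 [-1.5  2.   5.1]
0.05 [-1.8  0.9  4.1]
0 [ 0.5 -0.8  3.1]
21.85 [ 0.2 -0.1  0.1]
11 0.78 [228. 166. 250. 184.]
11 0.64 [213. 138. 232. 157.]
11 0.58 [223. 121. 240. 143.]
12 0.6 [108. 158. 124. 189.]
24.0083
```

View pics/back.png

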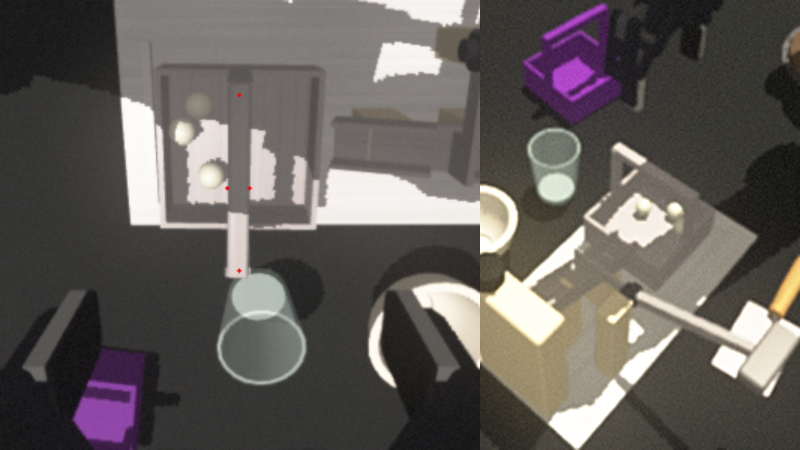

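The lever is back at rest, all three tablets are in the tray at (198,104), (184,131) and (210,175), and the predicted bar points lie on the bar. Now I grasp and lift.

```bash
python3 - <<'E'
from h import *
d=np.load("d.npy"); g=D((2,-9.5,0),d)[0]
manip.move_linear([*g[:2],130],feed=100)
print(manip.move_linear([*g[:2],94.5],feed=40,max_force=6))
manip.grab(50); manip.wait(.3)
print(manip.read_finger_gap(),manip.read_grip_force(),np.round(manip.read_ft_force(),1),np.array(manip.read_eef_pos()).round(1))
e=np.array(manip.read_eef_pos())
manip.move_linear(e+[0,0,20],feed=25); print(np.round(manip.read_ft_force(),1),np.round(manip.read_wrist_torque(),2))
manip.move_linear(e+[0,0,120],feed=50); manip.wait(.8)
print(manip.read_finger_gap(),manip.read_grip_force(),np.round(manip.read_ft_force(),1),np.round(manip.read_orientation(),3),manip.read_time_s())
w=wrist(); s=manip.read_camera("scene")
cv2.imwrite("pics/lift.png",np.hstack([cv2.resize(w["frame"],(480,360)),cv2.resize(s["frame"][100:330,175:375],(320,360),interpolation=cv2.INTER_CUBIC)]))
E
```

```text
False
11.311673496574725 49.71715271472931 [0.8 0.3 2. ] [470.   28.2  94.7]
[-0.4  0.7 -4.5] [0.02 0.03 0.04]
11.035995530886922 48.95208477973938 [ 0.3  0.  -4.3] [3.142 0.    1.719] 31.0667
```

View pics/lift.png

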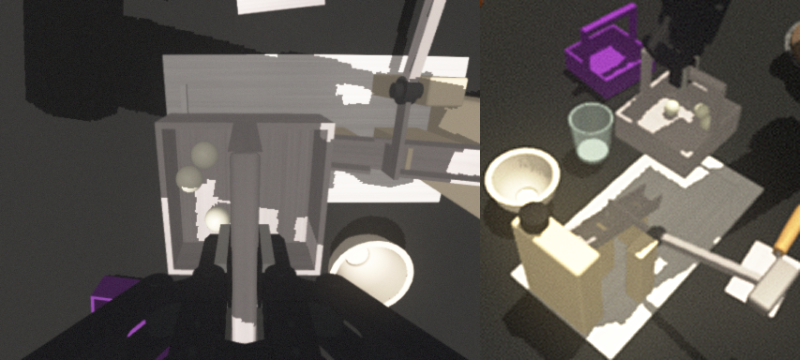

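The tray hangs level in the fingers with the three tablets inside, at (204,154), (189,179) and (217,219). The lever is at rest and the surroundings are untouched.

```bash
python3 -c "
from station import manip
print(manip.hand_in(), manip.read_time_s())"
```

```text
the job is handed in; nothing more can be done
the job is handed in; nothing more can be done
```

I pressed the lever to its stop and eased it back to rest, then handed in with the tray held level about 12 cm above where it stood and all three tablets in it; the judge returned no verdict.

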